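# Lean an inlaid marble tile on the setting rack at 20 degrees

### The job

Slide the blue foot stop of the leaning rack in to the red line, so that its face on the rail side lies on the line; then take the orange inlaid marble tile out of the dark holder and lean it on the rack, centred, its foot on the base board just behind the stop, its back on the black rail and the inlay facing out, so that it stays there leaning back about 20 degrees. Set it down gently, and leave the green tile and the other things on the table where they are.

Things in the scene. Friction and masses are not known exactly. Their poses are not given: they have to be found in the camera images.
- rack: Fixed leaning rack: white base board, pale-wood posts, black rail. Origin: on the table, below the middle of the red line; +z up, +x from the rail to the open front (roughly away from the robot), y along the rail. Base board 12 mm thick, x -75 to +100 mm, 210 mm wide in y. Two posts at y +-98 mm, 182 mm clear between them, tops 100 mm above the table, carry the rail.
- rail (a point): Centre of the horizontal black rubber-covered rail, 12 mm in diameter, along the rack's y, axis 76 mm above the base board, 45.3 mm behind the red line. The tile's back leans on it.
- mark (a point): Middle of the red line, 4 mm wide, across the whole base board along the rack's y, on the board's top (12 mm above the table); with the stop's rail-side face on it the tile leans 20 degrees from upright. The short black ticks further out are other settings.
- stop (a joint): Slide of the blue foot stop along the rack's x, in m: 0 = nearest the rail, 0.065 = furthest out, 0.020 = its rail-side face is on the red line. Starts further out than the line. It slides against about 6 N of friction and stays where it is left (a leaning tile does not move it).
- stop_edge (a point): Middle of the rail-side face of the blue stop bar, on the base board's top (12 mm above the table), axes as the rack's. The bar is 120 mm long in y, 12 mm thick in x (it extends from here to +x), its top 14.5 mm above the base board.
- stop_knob (a point): Middle of the black upright knob by which the stop is slid: 22 mm in diameter, from 16 to 52 mm above the table, this point at 40 mm, 28 mm in front (+x) of the stop bar's rail-side face.
- holder: Fixed dark-wood holder with two slots across it, in which tiles stand upright on edge. Origin: middle of its underside, on the table. Base board 134 x 110 x 12 mm (x, y, z); slots along the holder's y at x -37 and +37 mm, 14.4 mm wide, floor at z 12 mm, slot walls 10 mm thick up to z 45 mm. Tiles lift straight up.
- tile: Octagonal white marble tile to place, 140 mm across flats, 12 mm thick, sides 58 mm, about 0.5 kg; one face orange with inlaid flowers. Stands upright in one of the holder's slots, orange face roughly away from the robot. Origin: centre of its bottom edge face; +z up the tile (top side at 140 mm), +x out of the orange face (faces at x +-6 mm). Grip it by its faces at the middle of the top side.
- blank: Plain dark-green octagonal stone tile of the same size as the inlaid one, standing in the holder's other slot, 74 mm away. Leave it. Origin and axes as the inlaid tile's.
- glue_jar: White-capped glue jar, 44 mm in diameter, 60 mm high, between rack and holder. Leave it. Origin: middle of its underside.
- bowl: Blue ceramic bowl, 100 mm wide, 40 mm high, beyond the rack and holder. Leave it. Origin: middle of its underside.
- hammer: Hammer, 200 mm long, lying beyond the rack and holder. Leave it. Origin: middle of its length, on the table.
- brush: Brush, 170 mm long, lying at the right of the work area. Leave it. Origin: middle of its length, on the table.
- sand_block: Cork sanding block 50 x 85 x 30 mm at the left of the work area. Leave it. Origin: middle of its underside.
- lap_disc: Brass disc, 70 mm in diameter, 14 mm thick, lying beyond the jar. Leave it. Origin: middle of its underside.

How it is judged:
On the way, in this order (a step that is already met when the one before it is completed fails the run):
1. the stop's rail-side face is on the red line (within 4.5 mm) (value of joint stop between 0.0155 and 0.0245 m), for 0.2 s.
2. the inlaid tile is lifted clear of the holder (z of tile in the frame of holder above 0.05 m), for 0.1 s.
At the end, for the whole second after the job is handed in: Stop face within 4.5 mm of the red line; inlaid tile at rest on the rack, leaning back 16 to 24 degrees, orange face out, its bottom edge on the board (origin under 22 mm high, 0 to 16 mm behind the stop face), within 30 mm of the rack's centre line and 7 degrees of parallel to the rail (all of step 1 and angle between tile's own x axis and vertical between 1.15192 and 1.29154 rad and y of tile in the frame of rack between -0.03 and 0.03 m and angle between the y axis of tile and the y axis of rack, either way round below 0.122173 rad and z of tile in the frame of rack below 0.022 m and x of tile in the frame of stop_edge between -0.016 and 0 m and contact force between tile and rack above 0.5 N and linear speed of tile below 0.02 m/s and angular speed of tile below 0.1 rad/s); the robot touches nothing.
It fails at once if the green tile or another loose thing on the table is shifted by more than 30 mm (distance of any of blank, glue_jar, bowl, hammer, brush, sand_block, lap_disc from where it was at the start of the episode above 0.03 m).
It fails at once if the marble tile is knocked hard against the rack (over 60 N) (contact force between tile and rack above 60 N).
It also fails if it takes over 64 s, if anything falls off the work surface, if the arm or the gripper's body presses on something with over 40 N, if the wrist force passes 120 N, or if a joint passes its speed limit or range.

### The arm

A 7-joint arm with a two-finger parallel gripper is mounted at the origin on the work surface. World frame = base frame: x ahead of the robot, y to its left, z up, the work surface at z = 0. Lengths are in m, angles in rad, forces in N, time in s.
With the tool pointing down it reaches from about 0.4 to 0.85 m from the base axis. Payload 4.5 kg.
Tool frame: the origin (TCP) lies on the centre line of the jaws, within the pads' length; the fingertips stand 8 mm ahead of it and the grasp point (between the pads) lies 11 mm behind it (bot.finger_overhang is the distance from the TCP to the fingertips, in m); z points along the fingers, y is the line along which they close (so a half turn about z gives the same grasp; the last joint's range is limited). The gripper opens to 85 mm and grips with 20 to 120 N. Pads are 22 mm wide; open, the fingers measure 114 mm over their backs; the gripper's body (76 mm by 85 mm) begins 54 mm behind the grasp point. The pads swing forward as they close: fully open they stand 13 mm farther back than shut.
Start: joints at [1.214, 0.689, -0.195, 1.565, 0.157, 0.902, -0.215], TCP at [0.238, -0.578, 0.239] pointing down, gripper open.
Joint ranges: [-3.01, 3.01], [-0.46, 2.08], [-1.47, 1.51], [0.13, 2.56], [-1, 4.14], [0.04, 2.09], [-2.66, 2.66]. Speed limits (rad/s): [2.57, 2.57, 3.14, 3.14, 3.14, 3.14, 3.14].

### API

Orientations are given as a unit quaternion [x, y, z, w].
In Python, from workcell import bot gives the robot as it stands.
- The arm moves only by the tool hand_motion, called after "Call:" as a command line: name --argument value ..., lists and objects as JSON in quotes. Schema: {"type":"object","properties":{"deltas":{"type":"string"},"squeeze":{"type":"number"},"only":{"type":"string"},"quiet":{"type":"boolean"},"lines":{"type":"string"}},"required":["deltas"],"additionalProperties":false}. deltas is a string of 1 to 12 rows, one to a line, with the numbers parted by spaces; each row has 7 numbers: the opening from 0.0 (shut) to 1.0 (fully open), then dx, dy, dz in shares of the most that a row can go, 1 being 50 mm, then a rotation vector rx, ry, rz in units of 0.25 rad; each row shifts and turns the commanded pose from where the row before left it, along the tool's axes as they then stand; what a row does not reach is not made up. A row lasts 1/10 s, in which the tool goes at most 0.05 m and 0.15 rad, less where a joint would pass 70% of its speed; a pose out of reach is approached as far as the arm can. The fingers move at their own pace and stop on an object; squeeze is the grip in N (left out, the last holds). Time passes only in rows, so rows that do not move let the fingers close. The tool returns the time, the measured TCP pose, the force, the opening and the grip force at its end. only (a regular expression) keeps the lines of the reply that match it, lines (a string "A,B") keeps lines A to B, and quiet returns only ok. Input that does not fit is refused with a message, and nothing moves.
- bot.read_state(): the state, without advancing time (a new reading comes with each control period).
- bot.camera(name): name is "scene" or "top" or "wrist"; returns a dict with "image" (384x512x3 uint8, red, green, blue), "camera_matrix" (3x3 intrinsics, pixels), "R" (3x3) and "t" (3): a world point X has camera coordinates R X + t; the wrist camera has in their place "hand_eye" (4x4, takes a point from camera to tool coordinates, whose origin is the TCP and whose axes are the flange's). Camera axes: x right, y down, z forward; pixel columns grow to the right and rows downward; lengths in m; the calibration is good to about 2 mm. A picture is of the moment at which its call begins: read the wrist's pose just before it. There is no depth.
- bot.job_done(): hands the job in; it is judged then, once.
The state is a dict: "t": time; "joint_positions": joint angles; "joint_vel": joint speeds; "tau": joint torques, N m; "position": TCP position; "tool_rot": TCP orientation; "contact_force": force on the tool from outside, world axes, zero at the start; "ft_torque": the same for the moment, N m; "finger_gap": opening from 0.0 (shut) to 1.0 (fully open); "gripper_force": force on a finger pad.
Only numpy, scipy, OpenCV 4.12 (cv2) and the standard library are available. Lean on these libraries where they do the work, as an engineer would, in place of code of your own. Each camera call takes 0.05 s, during which the arm holds its last target. There are 200 camera calls.

## Working session

There is one attempt and no reset: what is moved stays moved. The work goes in short steps, Python scripts to look and compute and a tool call to move; the robot and the scene stay as the last step left them, time stands still between calls to the robot, and variables do not carry over. Pictures are saved under pics/ and viewed, at most 12 in all, crops included, and the job is handed in when it is done.

```bash
ls; mkdir -p pics; python3 - <<'E'
from workcell import bot
import cv2,pickle
s=bot.read_state();print(s)
d={}
for n in("scene","top"):
    c=bot.camera(n);d[n]=c;cv2.imwrite(f"pics/{n}0.png",c["image"][:,:,::-1]);print(n,c["camera_matrix"],c["R"],c["t"])
pickle.dump(d,open("cams0.pkl","wb"))
E
```

```text
pics
workcell.py
{'t': 0.0, 'joint_positions': array([ 1.21382988,  0.69001755, -0.19453956,  1.56640125,  0.15726489,
        0.90254794, -0.2150682 ]), 'joint_vel': array([ 0.000152  ,  0.00097667, -0.00050872, -0.00033574, -0.0006913 ,
       -0.00146079, -0.00072172]), 'tau': array([ 7.14218504e-05, -5.39614856e+01, -1.26644086e+00, -1.58542246e+01,
        9.17691883e-03,  9.55881493e-03,  1.82371664e-07]), 'position': array([ 0.23776978, -0.57726384,  0.23844852]), 'tool_rot': array([ 9.80961091e-01,  1.94201837e-01, -2.44646129e-04, -9.61195400e-04]), 'contact_force': array([-0.1381283 ,  0.02188921,  0.66481262]), 'ft_torque': array([ 0.06567456, -0.02119514,  0.00741596]), 'gripper_force': 0.0, 'finger_gap': 0.9999615015722568}
scene [[387.79779957   0.         251.12625292]
 [  0.         387.79779957 190.96072765]
 [  0.           0.           1.        ]] [[-0.51995746  0.85415568 -0.00789448]
 [ 0.66005352  0.39589934 -0.63843016]
 [-0.54219332 -0.3371673  -0.76963927]] [ 0.33316509 -0.36382813  1.49128136]
top [[490.79821027   0.         257.52562832]
 [  0.         490.79821027 194.87894999]
 [  0.           0.           1.        ]] [[ 0.0865016  -0.99623871  0.00509032]
 [-0.97578452 -0.08575375 -0.20122343]
 [ 0.20090309  0.01243909 -0.97953214]] [-0.04852622  0.61111092  1.27333443]
```

View pics/scene0.png

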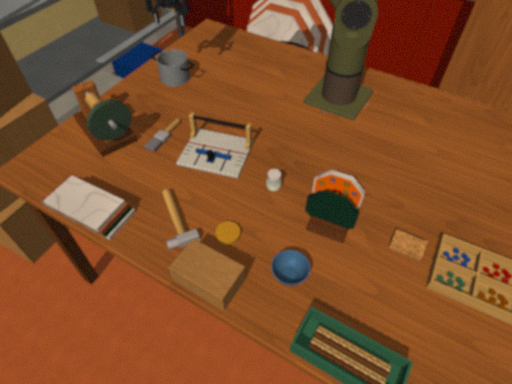

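View pics/top0.png

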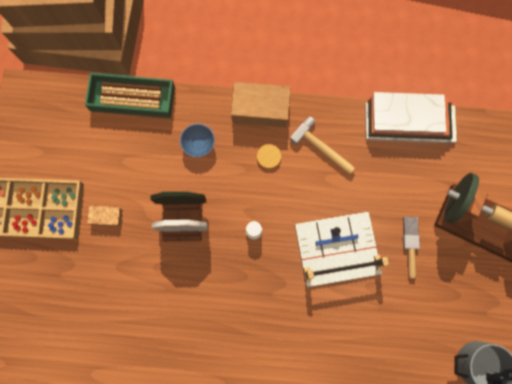

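The scene view shows the rack at about (215,150) and the holder at (335,200), with the orange tile behind the green one. In the top view, the rack is at (340,248) with its rail at (345,268), the blue stop at (337,240) and the knob at (335,232). The holder is at (180,213): the white-edged inlaid tile stands on the robot side at row 226, and the green one is beyond it at row 199. Next I'll measure by colour mask.

```bash
cat > h.py <<'E'
import numpy as np,cv2,pickle
from scipy.spatial.transform import Rotation as Ro
def proj(c,X):
    p=(np.asarray(X)@c["R"].T+c["t"])@c["camera_matrix"].T; return p[...,:2]/p[...,2:]
def cast(c,uv,z):
    uv=np.atleast_2d(uv); d=np.c_[uv,np.ones(len(uv))]@np.linalg.inv(c["camera_matrix"]).T@c["R"]
    o=-c["R"].T@c["t"]; return o+d*((z-o[2])/d[:,2:])
def pix(mask):
    v,u=np.nonzero(mask); return np.c_[u,v].astype(float)
def line(P):
    m=P.mean(0); w,v=np.linalg.eigh(np.cov((P-m).T)); return m,v[:,-1]
def wrist():
    from workcell import bot
    s=bot.read_state(); c=bot.camera("wrist"); T=np.eye(4); T[:3,:3]=Ro.from_quat(s["tool_rot"]).as_matrix(); T[:3,3]=s["position"]
    W=np.linalg.inv(T@c["hand_eye"]); c["R"]=W[:3,:3]; c["t"]=W[:3,3]; c["T"]=T; return c
E
python3 - <<'E'
from h import *
c=pickle.load(open("cams0.pkl","rb"))["top"]; im=c["image"]
hsv=cv2.cvtColor(im,cv2.COLOR_RGB2HSV).astype(int); H,S,V=hsv[...,0],hsv[...,1],hsv[...,2]
def roi(m,u0,u1,v0,v1):
    r=np.zeros(m.shape,bool); r[v0:v1,u0:u1]=m[v0:v1,u0:u1]; return r
w=roi((S<50)&(V>150),290,392,205,295)
r=cv2.minAreaRect(pix(w).astype(np.float32)); print("board rect px",r,w.sum()); print(cast(c,cv2.boxPoints(r),.012).round(4))
red=roi(((H<6)|(H>172))&(S>110)&(V>90),296,382,215,285)
blue=roi((H>100)&(H<130)&(S>110),296,382,215,285)
for n,m,z in(("red",red,.012),("blue",blue,.0265)):
    P=cast(c,pix(m),z)[:,:2]; m0,d=line(P); print(n,m.sum(),m0,d,np.ptp(P@d),np.ptp((P-m0)@[-d[1],d[0]]))
t=roi((S<60)&(V>110),140,220,210,240); P=cast(c,pix(t),.14+.012)[:,:2]; m0,d=line(P);print("tile",t.sum(),m0,d,np.ptp(P@d))
dk=roi((V<60),140,220,185,212); P=cast(c,pix(dk),.152)[:,:2]; m0,d=line(P);print("green",dk.sum(),m0,d,np.ptp(P@d))
a=cv2.resize(im[205:295,290:395],None,fx=5,fy=5,interpolation=cv2.INTER_CUBIC);b=cv2.resize(im[180:245,140:220],None,fx=3.4,fy=3.4,interpolation=cv2.INTER_CUBIC)
o=np.zeros((450,800,3),np.uint8);o[:450,:525]=a;o[:b.shape[0],528:528+b.shape[1]]=b
cv2.imwrite("pics/crop1.png",o[:,:,::-1])
E
```

```text
board rect px ((337.7086181640625, 248.7635040283203), (62.13079833984375, 74.6653060913086), 80.07376098632812) 3534
[[ 0.5482 -0.1077  0.012 ]
 [ 0.6026 -0.311   0.012 ]
 [ 0.4352 -0.3472  0.012 ]
 [ 0.3831 -0.1487  0.012 ]]h.py:11: RuntimeWarning: Mean of empty slice.
  m=P.mean(0); w,v=np.linalg.eigh(np.cov((P-m).T)); return m,v[:,-1]
  ret = um.true_divide(
  avg = a.mean(axis, **keepdims_kw)
h.py:11: RuntimeWarning: Degrees of freedom <= 0 for slice
  m=P.mean(0); w,v=np.linalg.eigh(np.cov((P-m).T)); return m,v[:,-1]
  c *= np.true_divide(1, fact)
  c *= np.true_divide(1, fact)
Traceback (most recent call last):
ValueError: zero-size array to reduction operation maximum which has no identity
```

```bash
cat > m.py <<'E'
from h import *
c=pickle.load(open("cams0.pkl","rb"))["top"]; im=c["image"]
hsv=cv2.cvtColor(im,cv2.COLOR_RGB2HSV).astype(int); H,S,V=hsv[...,0],hsv[...,1],hsv[...,2]
def roi(m,u0,u1,v0,v1):
    r=np.zeros(m.shape,bool); r[v0:v1,u0:u1]=m[v0:v1,u0:u1]; return r
R,G,B=[im[...,i].astype(int) for i in range(3)]
q=cv2.boxPoints(((337.7,248.8),(54,66),80.07)).astype(np.int32)
ins=cv2.fillPoly(np.zeros(R.shape,np.uint8),[q],1)>0
red=roi((R-np.maximum(G,B)>25)&ins,290,392,236,262)
blue=roi((B-R>40),296,382,215,285)
for n,m,z in(("red",red,.012),("blue",blue,.0265)):
    if m.sum()<5: print(n,"none");continue
    P=cast(c,pix(m),z)[:,:2]; m0,d=line(P); print(n,m.sum(),pix(m).mean(0),m0,d,np.ptp(P@d),np.ptp((P-m0)@[-d[1],d[0]]))
t=roi((S<60)&(V>110),140,220,210,240); P=cast(c,pix(t),.14+.012)[:,:2]; m0,d=line(P);print("tile",t.sum(),m0,d,np.ptp(P@d))
dk=roi((V<60),140,220,185,212); P=cast(c,pix(dk),.152)[:,:2]; m0,d=line(P);print("green",dk.sum(),m0,d,np.ptp(P@d))
a=cv2.resize(im[205:295,290:395],None,fx=5,fy=5,interpolation=cv2.INTER_CUBIC);b=cv2.resize(im[180:245,140:220],None,fx=3.4,fy=3.4,interpolation=cv2.INTER_CUBIC)
o=np.zeros((450,800,3),np.uint8);o[:450,:525]=a;o[:b.shape[0],528:528+b.shape[1]]=b[:,:272]
cv2.imwrite("pics/crop1.png",o[:,:,::-1])
E
python3 m.py
```

```text
red 196 [337.41836735 253.03061224] [ 0.47936439 -0.22851608] [-0.25178959  0.967782  ] 0.18478453780049026 0.00855914061816698
blue 108 [336.0462963  239.47222222] [ 0.51466816 -0.22040231] [-0.25219696  0.96767592] 0.1149661275672661 0.010624765854379388
tile 289 [0.50488427 0.19479989] [-0.08553807  0.9963349 ] 0.13011054198922595
green 489 [0.56735263 0.20187638] [-0.07845747  0.99691746] 0.1317637724254455
```

View pics/crop1.png

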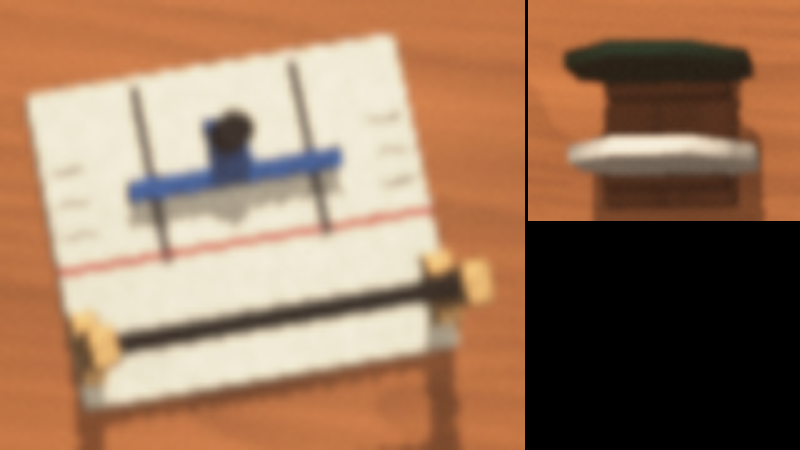

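The crop shows the red line from crop (60,272) to (430,212), the blue bar centred at (235,175), the knob at (232,130) and the rail behind the line. On the right, the white tile stands nearer the robot and the green one is beyond it. I'll add a move calculator and go above the rack.

```bash
cat >> h.py <<'E'
def delta(pos,R):
    from workcell import bot
    s=bot.read_state(); A=Ro.from_quat(s["tool_rot"]); 
    rv=(A.inv()*Ro.from_matrix(R)).as_rotvec(); d=A.inv().apply(np.asarray(pos)-s["position"])
    print("t",s["t"],"d_tool(now)",d.round(4),"rv",rv.round(4),"d after turn",(Ro.from_matrix(R).inv().apply(np.asarray(pos)-s["position"])).round(4))
def down(y):  # tool pointing down, tool y along horizontal angle y
    yy=np.array([np.cos(y),np.sin(y),0]); z=np.array([0,0,-1.]); return np.c_[np.cross(yy,z),yy,z]
E
python3 - <<'E'
from h import *
from workcell import bot
o=np.array([.4794,-.2285]);x=np.array([.968,.252])
k=o+.055*x
for y in(.2547,.2547-np.pi): delta([*k,.2],down(y))
print(bot.camera("wrist")["hand_eye"].round(3))
E
```

```text
t 0.1 d_tool(now) [ 0.4108 -0.223   0.0389] rv [-1.5000e-03 -1.1000e-03 -1.4346e+00] d after turn [0.2767 0.3767 0.0385]
t 0.1 d_tool(now) [ 0.4108 -0.223   0.0389] rv [-1.100e-03  1.500e-03  1.707e+00] d after turn [-0.2767 -0.3767  0.0385]
[[-0.    -0.955 -0.297  0.077]
 [ 1.    -0.001  0.001  0.001]
 [-0.002 -0.297  0.955 -0.134]
 [ 0.     0.     0.     1.   ]]
```
Camera at tool +x 77mm, 134 behind the TCP, looking forward tilted toward -x. (FOV? ) With first option (tool y=+rack x), tool x = cross(y,z): yy=(1,0,0), z=-1 → cross = (0*-1-0*0, 0*0-1*-1, 0) = (0,1,0) → tool x = rack +y. Camera on left side. Fine.

Units first: shifts go in shares of 50 mm and turns go in units of 0.25 rad. So -0.0223 m is -0.446, 0.041 m is 0.82.

Call:
hand_motion --deltas "1 0.82 -0.446 0 0 0 0\n1 0.82 -0.446 0 0 0 0\n1 0.82 -0.446 0 0 0 0\n1 0.82 -0.446 0 0 0 0\n1 0.82 -0.446 0 0 0 0\n1 0.82 -0.446 0 0 0 0\n1 0.82 -0.446 0 0 0 0\n1 0.82 -0.446 0 0 0 0\n1 0.82 -0.446 0 0 0 0\n1 0.82 -0.446 0 0 0 0"

```text
t: 1.15
position: [0.5331, -0.2139, 0.2392]
tool_rot: [0.981, 0.194, -0.0, 0.0]
contact_force: [0.7, -0.8, -0.4]
finger_gap: 1.003
gripper_force: 0.0
```

Call:
hand_motion --deltas "1 0 0 0 0 0 -0.574\n1 0 0 0 0 0 -0.574\n1 0 0 0 0 0 -0.574\n1 0 0 0 0 0 -0.574\n1 0 0 0 0 0 -0.574\n1 0 0 0 0 0 -0.574\n1 0 0 0 0 0 -0.574\n1 0 0 0 0 0 -0.574\n1 0 0 0 0 0 -0.574\n1 0 0 0 0 0 -0.574\n1 0 0 0 0 0 0\n1 0 0 0 0 0 0"

```text
t: 2.35
position: [0.532, -0.2156, 0.2391]
tool_rot: [0.613, 0.79, -0.0, -0.0]
contact_force: [0.1, -1.2, 0.6]
finger_gap: 1.0
gripper_force: 0.0
```

```bash
python3 - <<'E'
from h import *
o=np.array([.4794,-.2285]);x=np.array([.968,.252]);k=o+.055*x
delta([*k,.2],down(.2547))
c=wrist(); pickle.dump(c,open("w1.pkl","wb")); cv2.imwrite("pics/w1.png",c["image"][:,:,::-1])
E
```

```text
t 2.35 d_tool(now) [0.0008 0.0009 0.0391] rv [-0.0004 -0.0004 -0.0033] d after turn [0.0008 0.0009 0.0391]
```

View pics/w1.png

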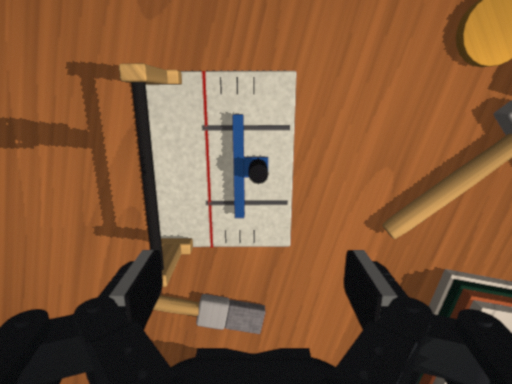

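The wrist view shows the red line at columns 204–211, the blue bar at column 239, the knob at (258,171) and the rail at about column 147. I'll measure the rack from this view.

```bash
python3 - <<'E'
from h import *
c=pickle.load(open("w1.pkl","rb")); im=c["image"].astype(int);R,G,B=im[...,0],im[...,1],im[...,2]
V,U=np.mgrid[:384,:512]; box=(U>140)&(U<300)&(V>68)&(V<250)
red=box&(R-G>70)&(R-B>50)&(U>195)&(U<220)&(V>74)&(V<242)
blue=box&(B-R>40); bar=blue&(U<246)
P=cast(c,pix(red),.012)[:,:2]; m,d=line(P); d*=np.sign(d[1]); x=np.array([d[1],-d[0]]); print("red",red.sum(),m,d,np.arctan2(x[1],x[0]),"y extent",(P@d).min(),(P@d).max())
o=m+d*(((P@d).min()+(P@d).max())/2-m@d); print("origin",o)
Q=cast(c,pix(bar),.0265)[:,:2]; q=(Q-o)@np.c_[x,d]; print("bar",bar.sum(),q.mean(0),np.percentile(q,[1,50,99],axis=0))
dk=box&(im.max(2)<60)&(U>246)&(U<272)&(V>155)&(V<188); k=(cast(c,pix(dk),.046)[:,:2]-o)@np.c_[x,d]; print("knob",dk.sum(),k.mean(0))
E
```

```text
red 418 [ 0.48080737 -0.22481257] [-0.25118125  0.96794007] 0.25390044106295895 y extent -0.4442558141599078 -0.24698931761963938
origin [ 0.48262785 -0.23182788]
bar 1047 [0.03695513 0.00151313] [[ 0.03119112 -0.05899833]
 [ 0.03691146  0.00266658]
 [ 0.04422148  0.05641564]]
knob 367 [0.05792346 0.00089009]
```

```bash
cat >> h.py <<'E'
O=np.array([.48263,-.23183]);A=.2539;X=np.array([np.cos(A),np.sin(A)]);Y=np.array([-np.sin(A),np.cos(A)])
E
python3 - <<'E'
from h import *
delta([*(O+.0585*X+.001*Y),.040],down(A))
E
```

```text
t 2.4 d_tool(now) [-0.0023  0.0066  0.1991] rv [-0.0003 -0.0001 -0.002 ] d after turn [-0.0023  0.0065  0.1991]
```

Scaled: 0.04 m is 0.8, 0.02 m is 0.4.

Call:
hand_motion --deltas "1 -0.046 0.132 0.8 0 0 0\n1 0 0 0.8 0 0 0\n1 0 0 0.8 0 0 0\n1 0 0 0.8 0 0 0\n1 0 0 0.4 0 0 0\n1 0 0 0.382 0 0 0\n1 0 0 0 0 0 0\n0.3 0 0 0 0 0 0\n0.2 0 0 0 0 0 0\n0.1 0 0 0 0 0 0\n0.1 0 0 0 0 0 0\n0.1 0 0 0 0 0 0" --squeeze 30

```text
t: 3.6
position: [0.539, -0.2165, 0.0411]
tool_rot: [0.612, 0.791, -0.0, 0.0]
contact_force: [-1.5, -0.3, 5.1]
finger_gap: 0.242
gripper_force: 29.1
```

Scaled: -0.0065 m is -0.13, -0.006 m is -0.12.

Call:
hand_motion --deltas "0.1 0 -0.12 0 0 0 0\n0.1 0 -0.12 0 0 0 0\n0.1 0 -0.12 0 0 0 0\n0.1 0 -0.12 0 0 0 0\n0.1 0 -0.13 0 0 0 0\n0.1 0 0 0 0 0 0\n0.1 0 0 0 0 0 0"

```text
t: 4.3
position: [0.5126, -0.2234, 0.0411]
tool_rot: [0.611, 0.791, 0.002, 0.002]
contact_force: [5.6, 0.9, 2.4]
finger_gap: 0.239
gripper_force: 30.0
```

```bash
python3 - <<'E'
from h import *
from workcell import bot
p=bot.read_state()["position"][:2]-O; print(p@X,p@Y)
E
```

```text
0.03110573048270866 0.0006482649135556909
```

Scaled: -0.05 m is -1, -0.03 m is -0.6.

Call:
hand_motion --deltas "0.1 0 -0.05 0 0 0 0\n0.1 0 0 0 0 0 0\n0.1 0 0 0 0 0 0\n0.4 0 0 0 0 0 0\n1 0 0 0 0 0 0\n1 0 0 0 0 0 0\n1 0 0 0 0 0 0\n1 0 0 -0.6 0 0 0\n1 0 0 -1 0 0 0\n1 0 0 -1 0 0 0\n1 0 0 -1 0 0 0\n1 0 0 0 0 0 0"

```text
t: 5.5
position: [0.5109, -0.225, 0.2265]
tool_rot: [0.612, 0.791, 0.002, 0.006]
contact_force: [-0.0, 0.4, 0.0]
finger_gap: 0.999
gripper_force: 0.0
```

```bash
cat > s.py <<'E'
from h import *
import sys
c=wrist(); pickle.dump(c,open("w2.pkl","wb")); cv2.imwrite("pics/w2.png",c["image"][:,:,::-1])
im=c["image"].astype(int);R,G,B=im[...,0],im[...,1],im[...,2]; xd=np.c_[X,Y]
def rk(P): return (P[:,:2]-O)@xd
uv=pix((B-R>40)); q=rk(cast(c,uv,.0265)); ok=(abs(q[:,0])<.1)&(abs(q[:,1])<.07); q=q[ok]; b=q[abs(q[:,1])>.02]
print("bar x pcts",np.percentile(b[:,0],[1,5,50,95,99]),"y",q[:,1].min(),q[:,1].max())
uv=pix((R-G>70)&(R-B>50)); q=rk(cast(c,uv,.012)); q=q[(abs(q[:,0])<.012)&(abs(q[:,1])<.104)]; o=abs(q[:,1])>.065; print("red x",len(q),q[o].mean(0),q[:,1].min(),q[:,1].max())
E
python3 s.py
```

```text
bar x pcts [0.00254622 0.0031105  0.00814795 0.01334404 0.01365516] y -0.060502030291812184 0.057088617557258206
red x 228 [-4.45057921e-05  1.80834198e-02] -0.10346887059028252 0.10312758533480383
```

View pics/w2.png

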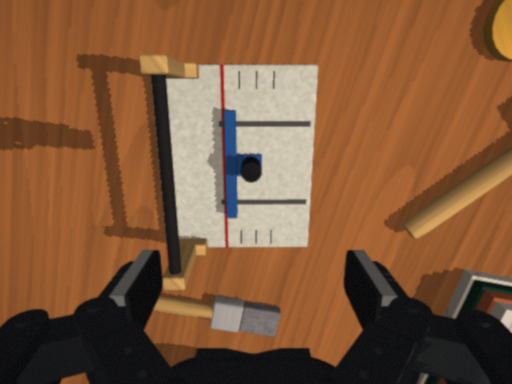

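The wrist view shows the bar's rail-side edge on the red line at column 225, measured about +2 mm, so the stop is set within tolerance. Now the tile.

```bash
python3 - <<'E'
from h import *
delta([.51,.195,.30],down(.082))
E
```

```text
t 5.55 d_tool(now) [ 0.4059  0.1072 -0.0776] rv [0.0054 0.0034 0.1723] d after turn [ 0.4185  0.0356 -0.0766]
```

Call:
hand_motion --deltas "1 0 0 -0.8 0 0 0\n1 0 0 -0.752 0 0 0\n1 0.812 0.214 0 0 0 0\n1 0.812 0.214 0 0 0 0\n1 0.812 0.214 0 0 0 0\n1 0.812 0.214 0 0 0 0\n1 0.812 0.214 0 0 0 0\n1 0.812 0.214 0 0 0 0\n1 0.812 0.214 0 0 0 0\n1 0.812 0.214 0 0 0 0\n1 0.812 0.214 0 0 0 0\n1 0.812 0.214 0 0 0 0"

```text
t: 6.75
position: [0.5073, 0.196, 0.296]
tool_rot: [0.612, 0.791, -0.002, -0.001]
contact_force: [0.5, -0.1, 0.5]
finger_gap: 1.0
gripper_force: 0.0
```

Call:
hand_motion --deltas "1 0 0 0 0.0108 0.0068 0.344\n1 0 0 0 0.0108 0.0068 0.344\n1 0 0 0 0 0 0\n1 0 0 0 0 0 0\n1 0 0 0 0 0 0"

```text
t: 7.25
position: [0.5081, 0.1949, 0.2971]
tool_rot: [0.677, 0.736, -0.002, -0.003]
contact_force: [-0.1, -0.4, 0.7]
finger_gap: 1.003
gripper_force: 0.0
```

```bash
python3 - <<'E'
from h import *
c=wrist(); pickle.dump(c,open("w3.pkl","wb")); cv2.imwrite("pics/w3.png",c["image"][:,:,::-1])
print(proj(c,[.505,.195,.152]))
E
```

```text
[249.0527652  180.02570338]
```

View pics/w3.png

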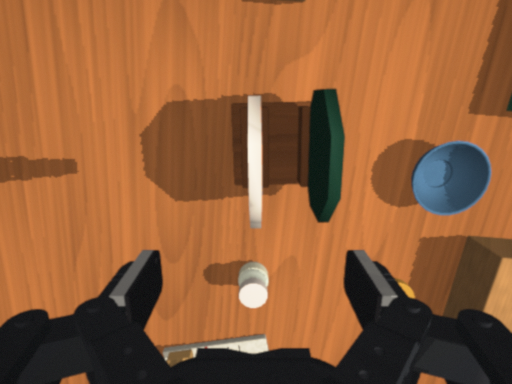

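The wrist view has the white tile edge-on at columns 247–262, rows 95–228, with the green tile at columns 308–343. I'll get the tile's top centre and yaw.

```bash
python3 - <<'E'
from h import *
c=pickle.load(open("w3.pkl","rb")); im=c["image"].astype(int)
V,U=np.mgrid[:384,:512]; S=im.max(2)-im.min(2)
w=(im.min(2)>100)&(S<60)&(U>235)&(U<275)&(V>88)&(V<235)
uv=pix(w); print(w.sum(),uv.min(0),uv.max(0))
for r in range(95,230,10):
    u=uv[uv[:,1]==r][:,0]; print(r,u.min(),u.max(),end=' | ')
print("cam",-c["R"].T@c["t"])
top=cast(c,[[255,uv[:,1].min()]],.053),cast(c,[[255,uv[:,1].max()]],.111);print(top)
P=cast(c,uv[(uv[:,1]>130)&(uv[:,1]<190)],.152);m,d=line(P[:,:2]);print(m,d,np.arctan2(-d[0],d[1])); P=cast(c,uv,.1);m,d=line(P[:,:2]);print("all",m,d)
g=(im[...,1]-im[...,0]>8)&(U>300)&(U<350)&(V>85)&(V<225); print("green px",pix(g).min(0),pix(g).max(0)); print(cast(c,[[310,155]],.152))
E
```

```text
1743 [247.  96.] [262. 227.]Traceback (most recent call last):
  File "<stdin>", line 7, in <module>
    return umr_minimum(a, axis, None, out, keepdims, initial, where)
ValueError: zero-size array to reduction operation minimum which has no identity
```

```bash
python3 - <<'E'
from h import *
c=pickle.load(open("w3.pkl","rb")); im=c["image"].astype(int)
V,U=np.mgrid[:384,:512]; S=im.max(2)-im.min(2)
w=(im.min(2)>90)&(S<80)&(U>235)&(U<275)&(V>88)&(V<235)
uv=pix(w); print(w.sum(),uv.min(0),uv.max(0))
for r in range(100,227,10):
    u=uv[uv[:,1]==r][:,0]; print(r,(u.min(),u.max()) if len(u) else None,end=' | ')
print("\ncam",-c["R"].T@c["t"])
print(cast(c,[[255,uv[:,1].min()]],.053),cast(c,[[255,uv[:,1].max()]],.111))
mid=np.array([[uv[uv[:,1]==r][:,0].min()/2+uv[uv[:,1]==r][:,0].max()/2,r] for r in range(98,226) if (uv[:,1]==r).sum()>3])
t=mid[(mid[:,1]>130)&(mid[:,1]<190)]; P=cast(c,t,.152);m,d=line(P[:,:2]);print(m,d,np.arctan2(-d[0],d[1])); P=cast(c,mid,.1);m,d=line(P[:,:2]);print("all",m,d)
print("green left top",cast(c,[[310,155]],.152))
E
```

```text
1875 [247.  95.] [262. 227.]
100 (np.float64(248.0), np.float64(260.0)) | 110 (np.float64(247.0), np.float64(261.0)) | 120 (np.float64(247.0), np.float64(261.0)) | 130 (np.float64(247.0), np.float64(261.0)) | 140 (np.float64(247.0), np.float64(261.0)) | 150 (np.float64(247.0), np.float64(261.0)) | 160 (np.float64(247.0), np.float64(261.0)) | 170 (np.float64(248.0), np.float64(262.0)) | 180 (np.float64(248.0), np.float64(262.0)) | 190 (np.float64(248.0), np.float64(262.0)) | 200 (np.float64(249.0), np.float64(261.0)) | 210 (np.float64(249.0), np.float64(261.0)) | 220 (np.float64(250.0), np.float64(261.0)) | 
cam [0.50337834 0.26964478 0.43158214]
[[0.50427914 0.27006616 0.053     ]] [[0.51611808 0.13097908 0.111     ]]
[0.50837939 0.21381135] [-0.10998602  0.99393313] 0.11020898938315003
all [0.50957224 0.20067081] [-0.0967849   0.99530532]
green left top [[0.55771405 0.22282878 0.152     ]]
```

```bash
python3 - <<'E'
from h import *
delta([.5097,.2005,.128],down(.093))
E
```

```text
t 7.3 d_tool(now) [0.005  0.003  0.1693] rv [-0.0065 -0.0024 -0.0095] d after turn [0.0054 0.002  0.1693]
```

Scaled: 0.04 m is 0.8, 0.03 m is 0.6, -0.0095 rad is -0.038.

Call:
hand_motion --deltas "0.6 0.108 0.04 0 -0.026 -0.0096 -0.038\n0.6 0 0 0.8 0 0 0\n0.6 0 0 0.8 0 0 0\n0.6 0 0 0.8 0 0 0\n0.6 0 0 0.6 0 0 0\n0.6 0 0 0.386 0 0 0\n0.6 0 0 0 0 0 0\n0.6 0 0 0 0 0 0"

```text
t: 8.1
position: [0.5103, 0.2017, 0.1289]
tool_rot: [0.673, 0.739, 0.001, 0.0]
contact_force: [1.1, 0.4, 0.3]
finger_gap: 0.6
gripper_force: 0.0
```

```bash
python3 - <<'E'
from h import *
delta([.5097,.2005,.128],down(.093))
c=wrist();  cv2.imwrite("pics/w4.png",c["image"][:,:,::-1])
E
```

```text
t 8.1 d_tool(now) [-0.0012 -0.0007  0.0009] rv [ 0.0012 -0.001   0.0003] d after turn [-0.0012 -0.0007  0.0009]
```

View pics/w4.png

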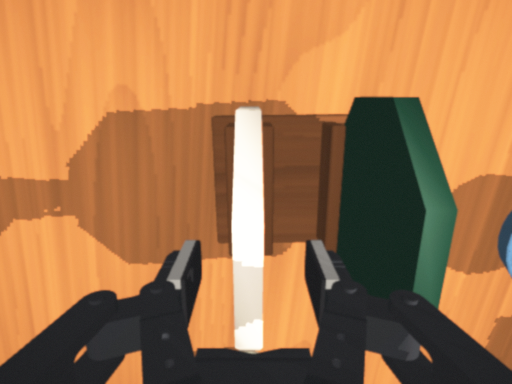

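The fingers (columns ~200 and ~305) straddle the tile (columns 233–265), well clear of the green tile. I'll check the centring along y, then close.

```bash
python3 - <<'E'
from h import *
c=wrist(); im=c["image"].astype(int)
C=np.array([.5097,.2005]);e=np.array([-np.sin(.093),np.cos(.093)])
for n,yy,z in(("top+",.029,.152),("top-",-.029,.152),("side+hi",.07,.111),("side-hi",-.07,.111),("side+lo",.07,.053)): print(n,proj(c,[*(C+yy*e),z]).round(1))
print([(r,im[r,249].tolist()) for r in range(100,365,10)])
E
```

```text
top+ [247.5 223.6]
top- [248.2 345.4]
side+hi [248.  109.1]
side-hi [249.1 348.7]
side+lo [248.8 105.2]
[(100, [211, 131, 74]), (110, [220, 204, 185]), (120, [248, 241, 228]), (130, [251, 246, 235]), (140, [253, 249, 240]), (150, [254, 252, 245]), (160, [254, 253, 248]), (170, [255, 254, 250]), (180, [255, 253, 249]), (190, [255, 254, 251]), (200, [255, 255, 253]), (210, [255, 255, 254]), (220, [255, 255, 254]), (230, [255, 255, 254]), (240, [255, 255, 254]), (250, [255, 255, 254]), (260, [255, 255, 254]), (270, [240, 230, 215]), (280, [240, 230, 216]), (290, [238, 228, 211]), (300, [237, 226, 210]), (310, [235, 224, 208]), (320, [232, 221, 203]), (330, [255, 254, 251]), (340, [255, 254, 249]), (350, [180, 162, 139]), (360, [34, 34, 38])]
```

Scaled: -0.04 m is -0.8, -0.03 m is -0.6.

Call:
hand_motion --deltas "0.3 0 0 0 0 0 0\n0.1 0 0 0 0 0 0\n0 0 0 0 0 0 0\n0 0 0 0 0 0 0\n0 0 0 0 0 0 0\n0 0 0 0 0 0 0\n0 0 0 -0.2 0 0 0\n0 0 0 -0.6 0 0 0\n0 0 0 -0.8 0 0 0\n0 0 0 -0.8 0 0 0\n0 0 0 -0.8 0 0 0\n0 0 0 0 0 0 0" --squeeze 80

```text
t: 9.4
position: [0.5124, 0.203, 0.294]
tool_rot: [0.674, 0.739, 0.006, 0.002]
contact_force: [1.0, 1.4, -5.2]
finger_gap: 0.123
gripper_force: 79.4
```

```bash
python3 - <<'E'
from workcell import bot
print(bot.read_state()["joint_positions"].round(3))
E
```

```text
[-0.115  0.562 -0.568  1.72   0.361  0.953 -0.729]
```

```bash
cat >> h.py <<'E'
def place(th,ox,h,L=.117,oy=.001):  # tile lean th(deg), foot-centre x, height of lowest corner over board -> TCP, R
    t=np.radians(th); X3=np.r_[X,0];Z=np.array([0,0,1.]); tx=np.cos(t)*X3+np.sin(t)*Z; tz=-np.sin(t)*X3+np.cos(t)*Z
    p=np.r_[O,0]+ox*X3+oy*np.r_[Y,0]+(.012+.006*np.sin(t)+h)*Z+L*tz; return p,np.c_[np.cross(tx,-tz),tx,-tz]
E
python3 - <<'E'
from h import *
p,R=place(17,-.007,.15); print(p); delta(p,R); p,R=place(0,-.007,.15); delta(p,R)
E
```

```text
[ 0.44249243 -0.24121259  0.27564189]
t 9.4 d_tool(now) [-0.436  -0.1107  0.015 ] rv [-0.2847  0.02   -0.1611] d after turn [-0.4124 -0.1768 -0.0349]
t 9.4 d_tool(now) [-0.4305 -0.0769  0.012 ] rv [ 0.0114 -0.004  -0.1617] d after turn [-0.4124 -0.1451  0.015 ]
```

Call:
hand_motion --deltas "0 -0.36 -0.092 0 0 0 0\n0 -0.726 -0.184 0 0 0 0\n0 -0.726 -0.184 0 0 0 0\n0 -0.8 -0.204 0 0 0 0\n0 -0.8 -0.204 0 0 0 0\n0 -0.8 -0.204 0 0 0 0\n0 -0.8 -0.204 0 0 0 0\n0 -0.8 -0.204 0 0 0 0\n0 -0.8 -0.204 0 0 0 0\n0 -0.8 -0.204 0 0 0 0\n0 -0.726 -0.184 0 0 0 0\n0 -0.58 -0.14 0 0 0 0"

```text
t: 10.6
position: [0.4377, -0.2459, 0.2868]
tool_rot: [0.675, 0.738, -0.001, -0.001]
contact_force: [0.4, 0.2, -4.3]
finger_gap: 0.126
gripper_force: 79.2
```

Call:
hand_motion --deltas "0 0 0 0 -0.2 0.012 -0.108\n0 0 0 0 -0.2 0.012 -0.108\n0 0 0 0 -0.2 0.012 -0.108\n0 0 0 0 -0.2 0.012 -0.108\n0 0 0 0 -0.2 0.016 -0.108\n0 0 0 0 -0.14 0.016 -0.104\n0 0 0 0 0 0 0\n0 0 0 0 0 0 0"

```text
t: 11.4
position: [0.439, -0.2432, 0.2873]
tool_rot: [0.606, 0.783, 0.111, 0.087]
contact_force: [0.0, 0.2, -3.8]
finger_gap: 0.125
gripper_force: 79.3
```

```bash
python3 - <<'E'
from h import *
p,R=place(17,-.007,.03); delta(p,R)
c=wrist();  pickle.dump(c,open("w5.pkl","wb"));cv2.imwrite("pics/w5.png",c["image"][:,:,::-1])
E
```

```text
t 11.4 d_tool(now) [ 0.0013 -0.0331  0.1275] rv [-0.0131  0.0021  0.0001] d after turn [ 0.001  -0.0348  0.1271]
```

View pics/w5.png

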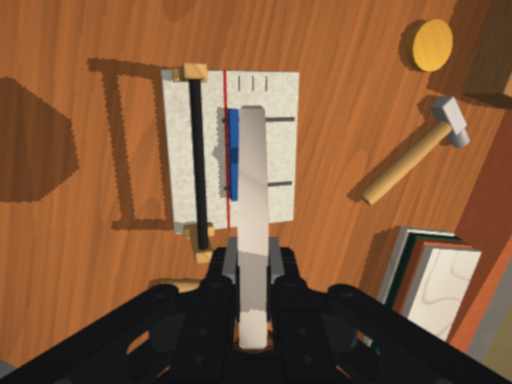

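The tile is held as at the grasp (ends at rows 105 and 350, column ~252), tilted over the rack with the rail on the left at column ~200 and the red line at 227. Descending vertically.

Scaled: 0.001 m is 0.02, 0.0318 m is 0.636, -0.0131 rad is -0.0524.

Call:
hand_motion --deltas "0 0 0 0 -0.0524 0.008 0\n0 0.02 -0.174 0.636 0 0 0\n0 0 -0.174 0.636 0 0 0\n0 0 -0.174 0.636 0 0 0\n0 0 -0.174 0.636 0 0 0\n0 0 0 0 0 0 0\n0 0 0 0 0 0 0\n0 0 0 0 0 0 0"

```text
t: 12.25
position: [0.4455, -0.2417, 0.1581]
tool_rot: [0.604, 0.782, 0.118, 0.093]
contact_force: [-0.3, 0.0, -4.5]
finger_gap: 0.123
gripper_force: 80.0
```

```bash
python3 - <<'E'
from h import *
p,R=place(17,-.007,.03); delta(p,R)
p,R=place(17,-.007,.006); delta(p,R)
E
```

```text
t 12.25 d_tool(now) [ 0.0012 -0.0034  0.0015] rv [0.0056 0.0032 0.0021] d after turn [ 0.0012 -0.0034  0.0015]
t 12.25 d_tool(now) [ 0.0013 -0.0105  0.0244] rv [0.0056 0.0032 0.0021] d after turn [ 0.0012 -0.0104  0.0244]
```

Call:
hand_motion --deltas "0 0.024 -0.068 0.03 0.016 0.012 0.008\n0 0 -0.036 0.114 0 0 0\n0 0 -0.036 0.114 0 0 0\n0 0 -0.036 0.114 0 0 0\n0 0 -0.036 0.114 0 0 0\n0 0 0 0 0 0 0\n0 0 0 0 0 0 0\n0 0 0 0 0 0 0"

```text
t: 13.05
position: [0.4413, -0.2413, 0.1307]
tool_rot: [0.605, 0.782, 0.117, 0.089]
contact_force: [0.9, 0.4, -5.1]
finger_gap: 0.124
gripper_force: 79.8
```

```bash
python3 - <<'E'
from h import *
p,R=place(17,-.007,.006); delta(p,R)
c=wrist();  pickle.dump(c,open("w6.pkl","wb"));im=c["image"]
from workcell import bot
s=bot.camera("scene"); pickle.dump(s,open("s6.pkl","wb")); k=s["image"][100:200,150:290]
o=np.zeros((560,800,3),np.uint8); o[:384,:512]=im; o=np.hstack([cv2.resize(im[60:290,150:310],None,fx=2,fy=2),cv2.resize(k,(460,460)) ])
cv2.imwrite("pics/w6.png",o[:,:,::-1]); print(o.shape)
E
```

```text
t 13.05 d_tool(now) [-0.0002  0.0014 -0.0006] rv [-0.0014 -0.0022 -0.0004] d after turn [-0.0002  0.0014 -0.0006]
(460, 780, 3)
```

View pics/w6.png

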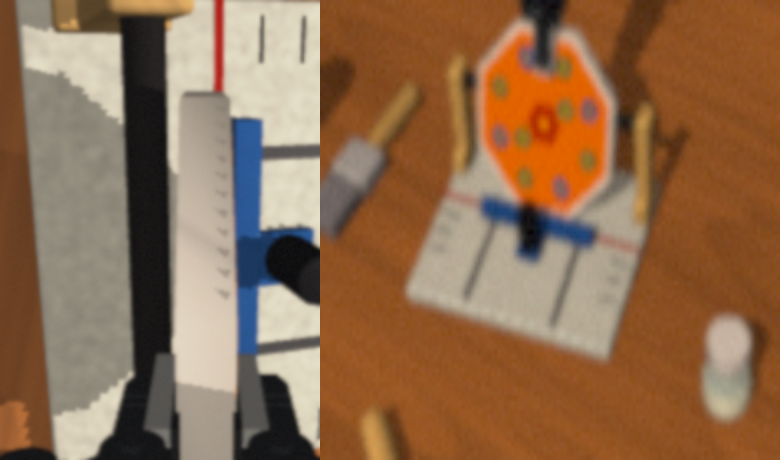

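The tile foot is between rail and stop, centred, orange face out, with small gaps on both sides. Lowering slowly.

Call:
hand_motion --deltas "0 0 0.02 0 0 0 0\n0 0 -0.008 0.028 0 0 0\n0 0 -0.008 0.028 0 0 0\n0 0 -0.006 0.02 0 0 0\n0 0 0 0 0 0 0\n0 0 0 0 0 0 0"

```text
t: 13.75
position: [0.4421, -0.2411, 0.127]
tool_rot: [0.605, 0.782, 0.117, 0.089]
contact_force: [-0.4, 0.2, -5.0]
finger_gap: 0.121
gripper_force: 80.0
```

Call:
hand_motion --deltas "0 0 -0.006 0.02 0 0 0\n0 0 0 0 0 0 0\n0 0 0 0 0 0 0"

```text
t: 14.05
position: [0.4422, -0.2411, 0.1261]
tool_rot: [0.605, 0.782, 0.117, 0.089]
contact_force: [-0.5, -0.3, -2.4]
finger_gap: 0.125
gripper_force: 80.6
```

```bash
python3 - <<'E'
from h import *
p,R=place(17,-.007,.0); delta(p,R)
E
```

```text
t 14.05 d_tool(now) [-0.0002  0.0001  0.0005] rv [-0.0016 -0.002  -0.0003] d after turn [-0.0002  0.0001  0.0005]
```

Scaled: 0.0007 m is 0.014, -0.0002 m is -0.004.

Call:
hand_motion --deltas "0 0 -0.004 0.014 0 0 0\n0 0 0 0 0 0 0\n0 0 0 0 0 0 0"

```text
t: 14.35
position: [0.4422, -0.2412, 0.1259]
tool_rot: [0.605, 0.782, 0.117, 0.09]
contact_force: [-2.8, 0.2, 5.7]
finger_gap: 0.13
gripper_force: 81.9
```

```bash
python3 - <<'E'
from h import *
p,R=place(19.3,-.007,.0); delta(p,R)
E
```

```text
t 14.35 d_tool(now) [-0.0001 -0.0044  0.0003] rv [-0.0413 -0.0013 -0.0003] d after turn [-0.0001 -0.0044  0.0001]
```

Call:
hand_motion --deltas "0 0 -0.022 -0.002 -0.04 0 0\n0 0 -0.022 -0.002 -0.04 0 0\n0 0 0 0 0 0 0\n0 0 0 0 0 0 0"

```text
t: 14.75
position: [0.4406, -0.2416, 0.1255]
tool_rot: [0.605, 0.782, 0.122, 0.093]
contact_force: [-2.7, -1.0, 6.3]
finger_gap: 0.126
gripper_force: 81.5
```

Call:
hand_motion --deltas "0 0 -0.022 -0.002 -0.04 0 0\n0 0 0 0 0 0 0\n0 0 0 0 0 0 0"

```text
t: 15.05
position: [0.4398, -0.2418, 0.1253]
tool_rot: [0.604, 0.781, 0.125, 0.096]
contact_force: [-2.0, -0.2, 5.3]
finger_gap: 0.123
gripper_force: 81.4
```

Scaled: -0.0011 m is -0.022, -0.0001 m is -0.002, -0.01 rad is -0.04.

Call:
hand_motion --deltas "0 0 -0.022 -0.002 -0.04 0 0\n0 0 0 0 0 0 0\n0 0 0 0 0 0 0"

```text
t: 15.35
position: [0.4392, -0.2418, 0.1249]
tool_rot: [0.604, 0.78, 0.13, 0.099]
contact_force: [-0.6, 0.6, 4.9]
finger_gap: 0.126
gripper_force: 81.4
```

Call:
hand_motion --deltas "0 0 -0.022 -0.002 -0.04 0 0\n0 0 0 0 0 0 0\n0 0 0 0 0 0 0"

```text
t: 15.65
position: [0.4381, -0.242, 0.1246]
tool_rot: [0.603, 0.78, 0.133, 0.101]
contact_force: [-1.1, 0.4, 5.5]
finger_gap: 0.129
gripper_force: 81.4
```

```bash
python3 - <<'E'
from h import *
p,R=place(19.3,-.007,.0); delta(p,R)
E
```

```text
t 15.65 d_tool(now) [-0.0003 -0.0001  0.0001] rv [-0.0004 -0.0026  0.0001] d after turn [-0.0003 -0.0001  0.0001]
```

Scaled: -0.0011 m is -0.022, -0.0001 m is -0.002, -0.01 rad is -0.04.

Call:
hand_motion --deltas "0 0 -0.022 -0.002 -0.04 0 0\n0 0 0 0 0 0 0\n0 0 0 0 0 0 0"

```text
t: 15.95
position: [0.4373, -0.2422, 0.1242]
tool_rot: [0.602, 0.779, 0.137, 0.104]
contact_force: [1.3, 2.3, 4.2]
finger_gap: 0.128
gripper_force: 81.1
```

Call:
hand_motion --deltas "0 0 -0.022 -0.002 -0.04 0 0\n0 0 0 0 0 0 0\n0 0 0 0 0 0 0"

```text
t: 16.25
position: [0.4368, -0.2423, 0.1239]
tool_rot: [0.602, 0.779, 0.141, 0.108]
contact_force: [4.2, 2.1, 1.9]
finger_gap: 0.127
gripper_force: 80.5
```

Rail contact is now showing as a positive x force. Releasing gently.

Call:
hand_motion --deltas "0 0 0 0 0 0 0\n0 0 0 0 0 0 0" --squeeze 20

```text
t: 16.45
position: [0.4368, -0.2423, 0.1239]
tool_rot: [0.602, 0.779, 0.141, 0.108]
contact_force: [4.7, 1.2, 1.5]
finger_gap: 0.126
gripper_force: 80.5
```

Call:
hand_motion --deltas "0.15 0 0 0 0 0 0\n0.17 0 0 0 0 0 0\n0.2 0 0 0 0 0 0\n0.25 0 0 0 0 0 0\n0.3 0 0 0 0 0 0\n0.35 0 0 0 0 0 0\n0.35 0 0 0 0 0 0\n0.35 0 0 0 0 0 0\n0.35 0 0 0 0 0 0"

```text
t: 17.35
position: [0.435, -0.2429, 0.1233]
tool_rot: [0.602, 0.778, 0.14, 0.107]
contact_force: [0.5, -0.2, -0.3]
finger_gap: 0.345
gripper_force: 0.0
```

```bash
python3 - <<'E'
from h import *
from workcell import bot
c=wrist(); s=bot.camera("scene")["image"][100:200,150:290]
o=np.hstack([cv2.resize(c["image"][60:384,150:350],None,fx=1.5,fy=1.5),cv2.resize(s,(480,486))])
cv2.imwrite("pics/w7.png",o[:,:,::-1])
E
```

```text
(no output)
```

View pics/w7.png

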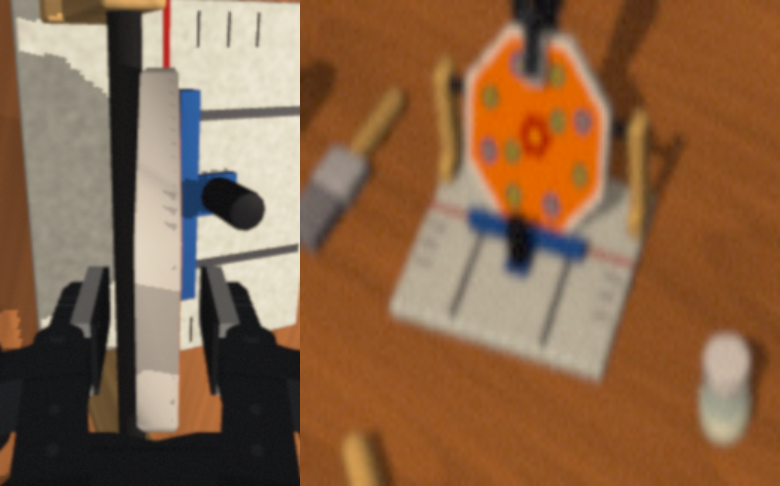

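The tile rests on the rail with its foot behind the stop, free between the open fingers. I'll retract along the tool axis.

Units first: shifts go in shares of 50 mm and turns go in units of 0.25 rad. So -0.04 m is -0.8, -0.03 m is -0.6.

Call:
hand_motion --deltas "0.35 0 0 -0.2 0 0 0\n0.35 0 0 -0.4 0 0 0\n0.35 0 0 -0.6 0 0 0\n0.35 0 0 -0.8 0 0 0\n0.35 0 0 -0.8 0 0 0\n0.35 0 0 0 0 0 0\n0.35 0 0 0 0 0 0\n0.35 0 0 0 0 0 0\n0.35 0 0 0 0 0 0\n0.35 0 0 0 0 0 0"

```text
t: 18.45
position: [0.4018, -0.2554, 0.2164]
tool_rot: [0.604, 0.778, 0.135, 0.109]
contact_force: [0.4, 0.2, -0.7]
finger_gap: 0.352
gripper_force: 0.0
```

```bash
python3 - <<'E'
from h import *
from workcell import bot
c=wrist(); s=bot.camera("scene"); t=bot.camera("top")
o=np.hstack([cv2.resize(c["image"],(400,300)),cv2.resize(s["image"][100:200,150:290],(390,300))])
cv2.imwrite("pics/w8.png",o[:,:,::-1])
im=c["image"].astype(int); xd=np.c_[X,Y]
uv=pix((im[...,2]-im[...,0]>40)); q=(cast(c,uv,.0265)[:,:2]-O)@xd; q=q[(abs(q[:,0])<.04)&(abs(q[:,1])<.065)]
b=q[abs(q[:,1])>.02]; print("bar x",np.percentile(b[:,0],[5,50,95]))
im=s["image"].astype(int); m=(im[...,0]-im[...,2]>110)&(im[...,1]<140); m[:100]=0;m[200:]=0;m[:,:190]=0;m[:,250:]=0
print("orange px",pix(m).mean(0),m.sum())
for ang in(17,20,23):
    th=np.radians(ang); ctr=np.r_[O,0]+(-.005)*np.r_[X,0]+.014*np.array([0,0,1])+.07*(-np.sin(th)*np.r_[X,0]+np.cos(th)*np.array([0,0,1]))+.006*np.r_[X,0]*np.cos(th); print(ang,proj(s,ctr))
E
```

```text
bar x [0.00222662 0.00722778 0.01254264]
orange px [217.77327722 150.23671752] 1901
17 [216.97419088 128.2686235 ]
20 [217.3778593  127.83785522]
23 [217.77841014 127.46131093]
```

View pics/w8.png

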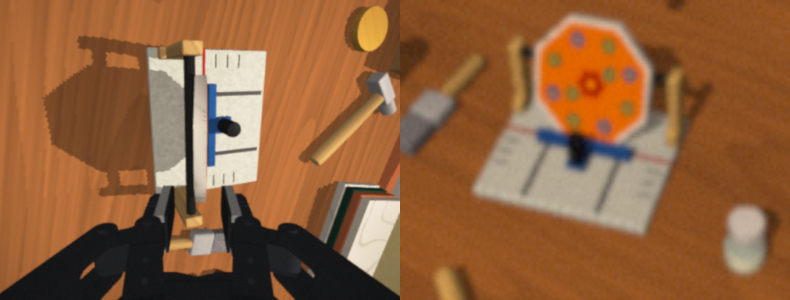

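The tile leans on the rail, centred, orange face out, with its foot behind the stop. The bar face measures about +1 to 2 mm, and the gripper is clear of everything, so I'm handing in.

```bash
python3 -c "
from workcell import bot
print(bot.job_done())"
```

```text
the job is handed in; nothing more can be done
None
```

I handed the job in at about 18.6 s (limit 64 s). The stop face measures about 1–2 mm from the red line, and the inlaid tile leans on the rail at about 20°, centred, orange face out, with the gripper clear; the hand-in gave no verdict.

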